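# Load the washer's tablet cassette and snap its flap shut

## Task

Load the washer's dosing cassette: put the oblong tablet into the oblong nest and the small round tablet into the round nest, each fully down on the pocket floor and upright. With both home, tip the sprung metal flap over past its snap point so that it springs shut over them. Leave the oversize round tablet, the screwdriver and the steel slug where they are.

Things in the scene. Friction and masses are not known exactly. Their poses are not given: they have to be found in the camera images.
- oblong_center (a point): centre of the loose oblong tablet: a plain off-white rectangular block 60 mm long (its x axis) by 38 mm wide (its y axis) by 38 mm high (z), about 100 g, standing on the table; its centre is 19 mm above its underside. Grip it across the 38 mm width by its upper half (the pocket takes in its lowest 12 mm).
- round_center (a point): centre of the loose small round tablet: a plain off-white upright disc 46 mm in diameter and 38 mm high, about 75 g; its centre is 19 mm above its underside. Grip it by its upper half.
- large_center (a point): centre of the oversize round tablet, same look but 62 mm in diameter and 38 mm high: it fits no pocket and is to be left alone (it must not move more than 30 mm)
- oblong_nest_mouth (a point): centre of the mouth of the oblong pocket, level with the top face of its grey nest block (80 x 80 mm, top face 24 mm above the table). The pocket is 63 mm along this point's x axis by 41 mm along its y axis and 12 mm deep, with a 2 mm chamfer. A seated tablet's centre is 7 mm above this point. The nest may be in the left or the right place of the cassette.
- round_nest_mouth (a point): centre of the mouth of the round pocket, 49 mm in diameter and 12 mm deep with a 2 mm chamfer, in the other grey nest block (80 x 80 mm, top face 24 mm above the table; the two pocket centres are 88 mm apart). A seated tablet's centre is 7 mm above this point.
- cassette: the fixed black base of the cassette, 128 mm (x) by 196 mm (y), its origin on the table half-way between the two pockets; its x axis points away from the flap's hinge, across the pockets. At y = +-91 mm stand two 64 mm hinge posts (x = -56 mm) and two 54 mm rest posts (x = +46 mm).
- flap_hinge (a point): middle of the flap's hinge line, 56 mm behind the pockets' centre line (cassette x = -56 mm), 58 mm above the table; the hinge runs along the cassette's y axis
- flap_edge (a point): middle of the flap's free edge, an 8 mm thick rolled bar, 98 mm from the hinge. The flap is a bare aluminium sheet 3 mm thick and 164 mm wide (along the cassette's y), hinged on the robot's side of the cassette; open, it leans back towards the robot with its edge about 134 mm above the table and 62 mm behind the hinge.
- flap (a joint): angle of the flap, rad: 0 fully open (a stop, where it starts), 0.68 upright, 2.25 shut (its other stop, level over the seated tablets, 6 mm above them). An over-centre spring holds it at either stop; the snap point is about upright (0.7 rad), beyond which it springs shut by itself. Pushing the free edge away from the robot takes about 1 N. A tablet that is not down in its pocket keeps it from shutting.
- screwdriver_grip (a point): handle of a loose screwdriver lying on the table: leave it (not more than 30 mm)
- weight_center (a point): centre of a loose upright steel slug, 40 mm in diameter and 30 mm high: leave it (not more than 30 mm)
Mind the look-alikes: they are no part of the job. What is shaped like the part that bears oblong_center but green or yellow is not meant.

How it is judged:
On the way, in this order (a step that is already met when the one before it is completed fails the run):
1. both tablets are seated in their own nests while the flap is still open (horizontal distance between oblong_center and oblong_nest_mouth below 0.004 m and z of oblong_center in the frame of oblong_nest_mouth between 0.004 and 0.0095 m and angle between the z axis of oblong_center and the z axis of oblong_nest_mouth, either way round below 0.08 rad and angle between the x axis of oblong_center and the x axis of oblong_nest_mouth, either way round below 0.12 rad and horizontal distance between round_center and round_nest_mouth below 0.004 m and z of round_center in the frame of round_nest_mouth between 0.004 and 0.0095 m and angle between the z axis of round_center and the z axis of round_nest_mouth, either way round below 0.08 rad and value of joint flap below 0.35 rad), for 0.2 s.
2. the flap has sprung shut over them (value of joint flap above 2.17 rad), for 0.2 s.
At the end, for the whole second after the job is handed in: each tablet sits in its own nest, within 4 mm of the pocket centre, its centre under 9.5 mm above the mouth (7 mm when fully down), upright within 0.08 rad, the oblong one in line within 0.12 rad, both at rest; the flap is shut (joint above 2.17 rad) (horizontal distance between oblong_center and oblong_nest_mouth below 0.004 m and z of oblong_center in the frame of oblong_nest_mouth between 0.004 and 0.0095 m and angle between the z axis of oblong_center and the z axis of oblong_nest_mouth, either way round below 0.08 rad and angle between the x axis of oblong_center and the x axis of oblong_nest_mouth, either way round below 0.12 rad and horizontal distance between round_center and round_nest_mouth below 0.004 m and z of round_center in the frame of round_nest_mouth between 0.004 and 0.0095 m and angle between the z axis of round_center and the z axis of round_nest_mouth, either way round below 0.08 rad and value of joint flap above 2.17 rad and linear speed of each of oblong_tablet, round_tablet below 0.02 m/s); the robot touches nothing.
It fails at once if the large round tablet is moved more than 30 mm (distance of large_center from where it was at the start of the episode above 0.03 m).
It fails at once if the screwdriver is moved more than 30 mm (distance of screwdriver_grip from where it was at the start of the episode above 0.03 m).
It fails at once if the steel slug is moved more than 30 mm (distance of weight_center from where it was at the start of the episode above 0.03 m).
It also fails if it takes over 70 s, if anything falls off the work surface, if the arm or the gripper's body presses on something with over 40 N, if the wrist force passes 120 N, or if a joint passes its speed limit or range.

## Robot

A 6-joint arm with a two-finger parallel gripper is mounted at the origin on the work surface. World frame = base frame: x ahead of the robot, y to its left, z up, the work surface at z = 0. Lengths are in m, angles in rad, forces in N, time in s.
With the tool pointing down it reaches from about 0.35 to 0.85 m from the base axis. Payload 8.1 kg.
Tool frame: the origin (TCP) lies midway between the tips of the shut fingers; the grasp point (between the pads) lies 19 mm behind it; z points along the fingers, y is the line along which they close (so a half turn about z gives the same grasp; the last joint's range is limited). The gripper opens to 93 mm and grips with 3 to 60 N. Pads are 15 mm wide; open, the fingers measure 128 mm over their backs; the gripper's body (75 mm by 188 mm) begins 65 mm behind the grasp point.
Start: joints at [1.211, 0.13, 1.488, -0, 1.523, -0.085], TCP at [0.163, 0.577, 0.219] pointing down, gripper open.
Joint ranges: [-2.96, 2.96], [-0.89, 2.26], [0.02, 2.5], [-1.34, 4.48], [0, 2.73], [-2.66, 2.66]. Speed limits (rad/s): [2.39, 2.39, 2.79, 3.14, 3.14, 3.14].

## Interface

Orientations are given as a unit quaternion [x, y, z, w].
In Python, from rig import bot, capture, finder gives the robot as it stands.
- The arm moves only by the tool apply_moves, never from a script. Its argument "steps" is a list that holds one entry, the list of rows, each a list of 6 numbers: the shift along the tool's x, y, z each as a share of 4 cm, from -1 to 1, then the turn, a rotation vector about the tool's x, y, z each as a share of 5 degrees, from -1 to 1. In form: [[[tx, ty, tz, wx, wy, wz], ...]]. A call has 1 to 20 rows; each row shifts and turns the commanded pose from where the row before left it, along the tool's axes as they then stand; what a row does not reach is not made up. A row lasts 1/12 s, in which the tool goes at most 41.7 mm and 7.16 degrees, less where a joint would pass 70% of its speed; a pose out of reach is approached as far as the arm can. A call with a number of a shift or a turn outside -1 to 1 is refused whole. A call with a gripper value outside its range is refused whole. "gripper" is the closure, from 0 (fully open) to 1 (shut), set as the call begins (left out, the last holds). The fingers move at their own pace and stop on an object; the grip force is fixed at half the most. Time passes only in rows, so rows that do not move let the fingers close. It gives the time, the measured TCP pose, the force, the opening and the grip force at its end, in the units of the state.
- bot.get_obs(): the state, without advancing time (a new reading comes with each control period).
- capture(name): name is "scene" or "top"; returns a dict with "color" (400x640x3 uint8, red, green, blue), "z_map" (400x640 float32, m along the optical axis (not along the pixel's ray), 0 where there is no reading), "camera_matrix" (3x3 intrinsics, pixels), "eye" and "rotation" of the camera in the world. Camera axes: x right, y down, z forward; pixel columns grow to the right and rows downward; lengths in m; the calibration is good to about 2 mm. A picture is of the moment at which its call begins.
- bot.finish_job(): hands the job in; it is judged then, once.
Trained networks look in the newest picture that a camera, given by its name, has taken for a name from the list of things; names that differ only in an ending like _2 or _b are one class to them, and where a whole thing is asked for, a point or a joint stands for the part that bears it (a point fixed in the world has none). Each returns a list of dicts, best first, with "confidence" (0 to 1); they miss things now and then, are a little off and sometimes report something else, mostly with a low value. They report only what shows in the picture. A call takes as long as a camera call. They do not tell look-alikes from the thing itself.
- finder.find_in(camera, query): "xy" ([column, row] in pixels, amid what is visible of it).
- finder.masks_of(camera, query): "mask" (400x640 bool, what is visible of it) and "xy" ([column, row] in pixels, amid what is visible of it).
- finder.landmark_of(camera, query): "xy" ([column, row] in pixels: a listed point, or the origin of a listed thing).
The state is a dict: "time_s": time; "joints": joint angles; "qvel": joint speeds; "joint_efforts": joint torques, N m; "tool_pos": TCP position; "tool_rot": TCP orientation; "ft_force": force on the tool from outside, world axes, zero at the start; "ft_torque": the same for the moment, N m; "opening": finger opening in m; "gripper_force": force on a finger pad.
Only numpy, scipy, OpenCV 4.12 (cv2) and the standard library are available. Lean on these libraries where they do the work, as an engineer would, in place of code of your own. Each camera call takes 0.05 s, during which the arm holds its last target. There are 200 camera calls.

## Working session

There is one attempt and no reset: what is moved stays moved. The work goes in short steps, Python scripts to look and compute and a tool call to move; the robot and the scene stay as the last step left them, time stands still between calls to the robot, and variables do not carry over. Pictures are saved under pics/ and viewed, at most 10 in all, crops included, and the job is handed in when it is done.

Besides the shell and the picture viewer there is one more tool, called after "Emit:" as name(argument=value, ...) on one line, values as JSON. apply_moves: Moves the arm, as the interface text tells. Shift numbers are shares of 4 cm and turn numbers shares of 5 degrees, none past 1 either way. Its arguments: {"type":"object","properties":{"steps":{"type":"array"},"gripper":{"type":"number"}},"required":["steps"]}

```bash
mkdir -p pics; ls
cat > h.py <<'E'
import numpy as np, cv2
from rig import bot, capture, finder
from scipy.spatial.transform import Rotation as R
def cloud(c):
    z=c["z_map"]; K=np.array(c["camera_matrix"]); v,u=np.mgrid[:400,:640]
    P=np.stack([(u-K[0,2])/K[0,0]*z,(v-K[1,2])/K[1,1]*z,z],-1)
    W=P@np.array(c["rotation"]).T+np.array(c["eye"]); W[z==0]=np.nan
    return W
def save(n,img): cv2.imwrite("pics/"+n+".png",np.ascontiguousarray(img[...,::-1]))
E
python3 - <<'E'
from h import *
o=bot.get_obs(); print(o["tool_pos"],o["tool_rot"],o["opening"])
for n in("top","scene"):
    c=capture(n); save(n+"0",c["color"]); print(n,c["eye"],np.round(c["rotation"],3).tolist(),np.array(c["camera_matrix"])[0,0]); W=cloud(c)
    for q in("oblong_center","round_center","large_center","oblong_nest_mouth","round_nest_mouth","cassette","flap_edge","flap_hinge","screwdriver_grip","weight_center"):
        for d in finder.landmark_of(n,q)[:4]:
            u,v=[int(round(t)) for t in d["xy"]]
            print(q,(u,v),round(d["confidence"],2),np.round(W[v,u],3) if 0<=u<640 and 0<=v<400 else "")
E
```

```text
pics
[0.16258987 0.57696751 0.21759835] [ 1.36978775e-01  9.90573565e-01 -8.87625840e-04 -1.97456114e-04] 0.0928583950740829
top [ 0.32442258 -0.05236729  1.12388406] [0.71, -0.699, 0.059, -0.058] 469.83352948163207Traceback (most recent call last):
  File "<stdin>", line 4, in <module>
  File "h.py", line 7, in cloud
    W=P@np.array(c["rotation"]).T+np.array(c["eye"]); W[z==0]=np.nan
      ~^~~~~~~~~~~~~~~~~~~~~~~~~~
ValueError: matmul: Input operand 1 has a mismatch in its core dimension 0, with gufunc signature (n?,k),(k,m?)->(n?,m?) (size 4 is different from 3)
```

```bash
sed -i 's/np.array(c\["rotation"\]).T/R.from_quat(c["rotation"]).as_matrix().T/' h.py
python3 - <<'E'
from h import *
for n in("top","scene"):
    c=capture(n); save(n+"0",c["color"]); print(n,c["eye"],np.round(c["rotation"],3).tolist(),np.array(c["camera_matrix"])[0,0]); W=cloud(c)
    for q in("oblong_center","round_center","large_center","oblong_nest_mouth","round_nest_mouth","cassette","flap_edge","flap_hinge","screwdriver_grip","weight_center"):
        for d in finder.landmark_of(n,q)[:4]:
            u,v=[int(round(t)) for t in d["xy"]]
            print(q,(u,v),round(d["confidence"],2),np.round(W[v,u],3) if 0<=u<640 and 0<=v<400 else "")
E
```

```text
top [ 0.32442258 -0.05236729  1.12388406] [0.71, -0.699, 0.059, -0.058] 469.83352948163207
oblong_center (356, 270) 0.94 [ 0.349 -0.133  0.038]
oblong_center (404, 266) 0.82 [ 0.359 -0.243  0.039]
oblong_center (335, 191) 0.76 [ 0.531 -0.083  0.044]
oblong_center (414, 197) 0.59 [ 0.52  -0.269  0.038]
round_center (366, 154) 0.74 [ 0.622 -0.155  0.042]
large_center (458, 207) 0.84 [ 0.498 -0.371  0.04 ]
oblong_nest_mouth (218, 165) 0.73 [0.597 0.201 0.011]
round_nest_mouth (254, 160) 0.56 [0.611 0.115 0.01 ]
cassette (232, 161) 0.61 [0.603 0.165 0.028]
flap_edge (231, 203) 0.68 [0.483 0.141 0.137]
flap_hinge (234, 181) 0.55 [0.546 0.151 0.065]
flap_hinge (252, 160) 0.21 [0.61  0.119 0.012]
screwdriver_grip (322, 131) 0.7 [ 0.682 -0.05   0.025]
screwdriver_grip (458, 204) 0.49 [ 0.505 -0.371  0.04 ]
weight_center (322, 231) 0.48 [ 0.438 -0.054  0.031]
scene [1.13136223 0.33238037 0.75371326] [0.456, 0.793, -0.354, -0.194] 490.4195741793655
oblong_center (294, 230) 0.84 [ 0.556 -0.067  0.034]
oblong_center (224, 199) 0.78 [ 0.543 -0.26   0.023]
oblong_center (278, 159) 0.72 [ 0.377 -0.225  0.036]
oblong_center (320, 167) 0.72 [ 0.355 -0.122  0.037]
round_center (238, 242) 0.95 [ 0.642 -0.144  0.037]
large_center (197, 176) 0.87 [ 0.523 -0.353  0.037]
large_center (363, 285) 0.64 [0.595 0.11  0.011]
oblong_nest_mouth (410, 301) 0.89 [0.587 0.201 0.013]
oblong_nest_mouth (286, 193) 0.55 [ 0.461 -0.149  0.026]
round_nest_mouth (364, 286) 0.78 [0.595 0.112 0.009]
flap_edge (409, 205) 0.93 [0.336 0.097 0.001]
flap_hinge (393, 258) 0.61 [0.548 0.146 0.061]
screwdriver_grip (268, 289) 0.69 [ 0.698 -0.035  0.021]
screwdriver_grip (287, 193) 0.67 [ 0.458 -0.148  0.024]
weight_center (327, 206) 0.77 [ 0.455 -0.047  0.028]
```

View pics/top0.png

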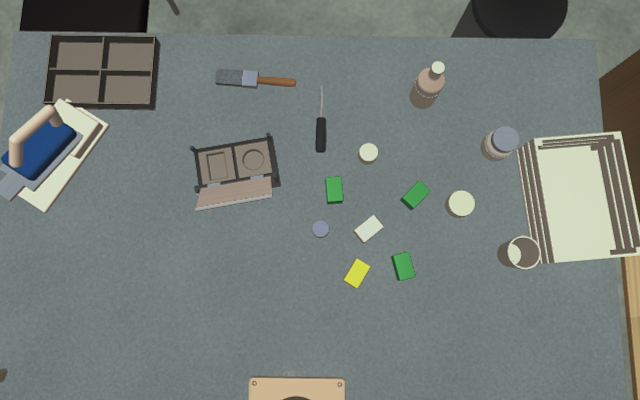

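View pics/scene0.png

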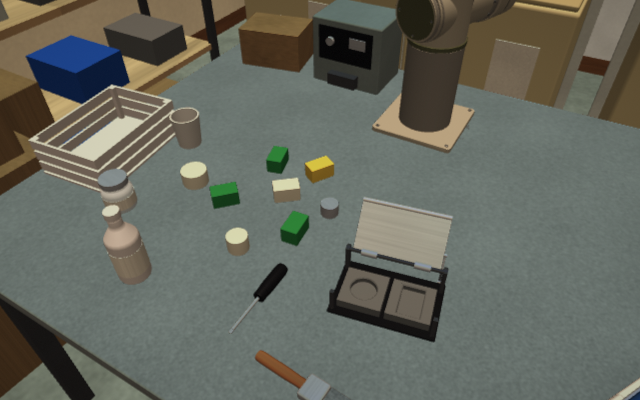

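The top picture shows these candidates for the oblong block: off-white (368,228), green (334,190), (415,195) and (403,266), yellow (357,272). For the small round one: (368,152), and the larger disc at (461,203), which is the oversize tablet. I choose the off-white block at (368,228) and the disc at (368,152). Next I'll check the block in a crop and measure.

```bash
cat >> h.py <<'E'
def near(W,xy,r,z0,z1):
    return (np.hypot(W[...,0]-xy[0],W[...,1]-xy[1])<r)&(W[...,2]>z0)&(W[...,2]<z1)
def rect(W,m):
    p=(W[m][:,:2]*1000).astype(np.float32); (c,s,a)=cv2.minAreaRect(p); 
    if s[0]<s[1]: a-=90; s=s[::-1]
    return np.round(c,1),np.round(s,1),round((a+90)%180-90,1),len(p),np.round(np.median(W[m][:,2])*1000,1)
def circ(W,m):
    c,r=cv2.minEnclosingCircle((W[m][:,:2]*1000).astype(np.float32)); return np.round(c,1),round(2*r,1),m.sum()
E
python3 - <<'E'
from h import *
from h import near
for n in("top","scene"):
    c=capture(n); W=cloud(c); col=c["color"].astype(int)
    white=(col.min(-1)>110)
    if n=="top":
        save("crop0",cv2.resize(c["color"][130:290,190:440],(800,512),interpolation=cv2.INTER_CUBIC))
        print(W[228,368],W[152,368])
        O=W[228,368][:2]; D=W[152,368][:2]
    print(n,"obl",rect(W,near(W,O,.045,.033,.044)&white))
    print("rnd",circ(W,near(W,D,.035,.033,.044)),np.round(np.nanmean(W[near(W,D,.035,.033,.044)],0)*1000,1))
    # nests: local flat at 24mm and floors at 12mm
    for q,x in(("left",(.597,.203)),("right",(.606,.115))):
        m=near(W,x,.04,.006,.0165); print(q,"floor",rect(W,m),circ(W,m),np.round(np.median(W[m],0)*1000,1))
        m=near(W,x,.06,.0205,.0275); print(q,"top",rect(W,m))
    m=near(W,(.6,.16),.08,.0205,.0275); print("bothtop",rect(W,m))
E
```

```text
[ 0.44478605 -0.15970141  0.04438069] [ 0.62636784 -0.16012122  0.04271377]
top obl (array([ 444.9, -162.2]), array([59.9, 37.9]), -50.7, 411, np.float64(39.5))
rnd (array([ 628. , -161.6]), 46.5, np.int64(278)) [ 626.7 -161.1   39.6]
left floor (array([593.2, 202.4]), array([61.6, 39.8]), 11.8, 366, np.float64(13.7)) (array([593.3, 201.8]), 69.4, np.int64(366)) [594.1 202.6  13.7]
left top (array([595.4, 194.7]), array([103.6,  85.8]), -79.6, 632, np.float64(25.2))
right floor (array([605.1, 120.2]), array([60.2, 44.7]), -39.6, 262, np.float64(13.4)) (array([600.2, 114.9]), 66.6, np.int64(262)) [610.1 116.3  13.4]
right top (array([607.1, 124.7]), array([100. ,  81.7]), -79.0, 710, np.float64(25.1))
bothtop (array([600., 160.]), array([159.3,  81.7]), -78.2, 1017, np.float64(25.1))
scene obl (array([ 447. , -159.2]), array([58.6, 40.4]), -49.6, 287, np.float64(37.4))
rnd (array([ 629.9, -158.2]), 47.7, np.int64(315)) [ 631.5 -157.7   37.2]
left floor (array([597.9, 204.3]), array([76.7, 41. ]), 11.0, 677, np.float64(11.8)) (array([597. , 202.9]), 79.8, np.int64(677)) [592.4 203.6  11.8]
left top (array([596.4, 193.3]), array([101.,  83.]), -78.6, 1202, np.float64(23.6))
right floor (array([606.3, 115.7]), array([45.6, 41.8]), 87.7, 396, np.float64(11.7)) (array([608.2, 116.4]), 48.4, np.int64(396)) [606.1 115.4  11.7]
right top (array([609.5, 126.2]), array([98.8, 84. ]), -79.7, 1253, np.float64(23.6))
bothtop (array([603.1, 160.6]), array([159.5,  84. ]), -79.5, 1849, np.float64(23.6))
```

View pics/crop0.png

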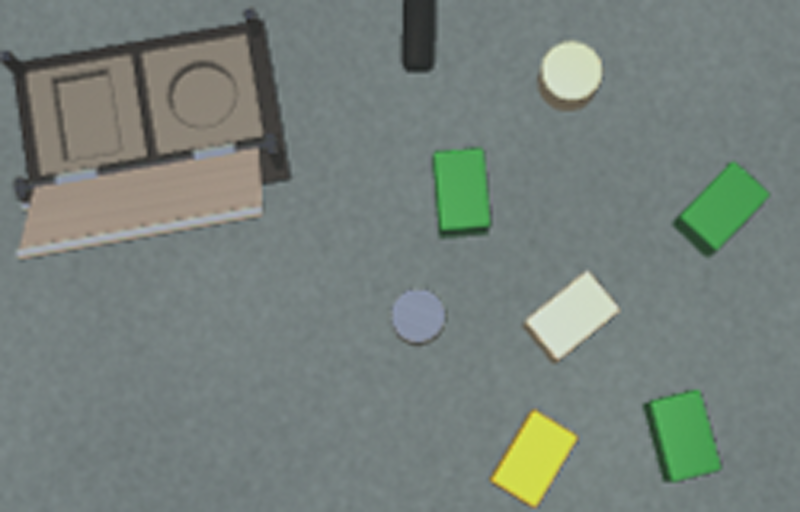

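The crop confirms it: the off-white block at crop (572,315) is the plain oblong tablet, and the disc at (571,72) is the small round one. The oblong nest is the left-hand one. I'll set out now.

Emit:
apply_moves(steps=[[[-0.8,-0.6,0,0,0,0],[-0.8,-0.6,0,0,0,0],[-0.8,-0.6,0,0,0,0],[-0.8,-0.6,0,0,0,0],[-0.8,-0.6,0,0,0,0],[-0.8,-0.6,0,0,0,0],[-0.8,-0.6,0,0,0,0],[-0.8,-0.6,0,0,0,0],[-0.8,-0.6,0,0,0,0],[-0.8,-0.6,0,0,0,0],[-0.8,-0.6,0,0,0,0],[-0.8,-0.6,0,0,0,0],[-0.25,-0.9,0,0,0,0],[-0.25,-0.9,0,0,0,0],[-0.25,-0.9,0,0,0,0],[-0.25,-0.9,0,0,0,0],[-0.25,-0.9,0,0,0,0],[-0.25,-0.9,0,0,0,0],[-0.25,-0.9,0,0,0,0],[-0.25,-0.9,0,0,0,0]]])

```text
time_s: 2.92
tool_pos: [0.4528, -0.1046, 0.219]
tool_rot: [0.137, 0.991, -0.0, 0.0]
ft_force: [1.8, 0.3, 0.3]
opening: 0.093
gripper_force: 0.0
```

Emit:
apply_moves(steps=[[[0,0,0,0,0,1],[0,0,0,0,0,1],[0,0,0,0,0,1],[0,0,0,0,0,1],[0,0,0,0,0,1],[0,0,0,0,0,1],[0,0,0,0,0,1],[0,0,0,0,0,0],[0,0,0,0,0,0]]])

```text
time_s: 3.67
tool_pos: [0.4531, -0.1028, 0.2187]
tool_rot: [0.427, 0.904, -0.0, 0.0]
ft_force: [-1.0, -0.2, 1.3]
opening: 0.093
gripper_force: 0.0
```

```bash
cat >> h.py <<'E'
def go(target,yaw_y=None):
    "shift in tool units to TCP target, turn about tool z to bring tool y to yaw_y (deg, mod 180)"
    o=bot.get_obs(); r=R.from_quat(o["tool_rot"]); M=r.as_matrix()
    p=np.array(o["tool_pos"]); ya=np.degrees(np.arctan2(M[1,1],M[0,1]))
    print("t",round(o["time_s"],2),"tcp",np.round(p*1000,1),"yaw_y",round(ya,2),"tilt z",np.round(M[:,2],4),"open",round(o["opening"]*1000,1),"F",np.round(o["ft_force"],1),"g",round(o["gripper_force"],1))
    print("units",np.round(M.T@(np.array(target)-p)/.04,3), "wz units", None if yaw_y is None else np.round(-(((yaw_y-ya)+90)%180-90)/5,2))
E
python3 - <<'E'
from h import *
go((.4455,-.1615,.1),39.6)
c=capture("top"); W=cloud(c); 
print(rect(W,near(W,(.445,-.161),.045,.033,.044)&(c["color"].min(-1)>110)))
# tool points in top view: everything above 0.1
# nest outline
for n in("top","scene"):
    W=cloud(capture(n)); th=np.radians(10.5)
    m=(np.abs(W[...,2]-(.0251 if n=="top" else .0236))<.003)
    d=W[...,:2]-np.array([.600,.160]); X=d@[np.cos(th),np.sin(th)]; Y=d@[-np.sin(th),np.cos(th)]
    m&=(np.abs(X)<.05)&(np.abs(Y)<.086)
    print(n,rect(W,m))
    for s,q in((1,"obl"),(-1,"rnd")): print(q,rect(W,m&(Y*s>.003)))
E
```

```text
t 3.67 tcp [ 453.1 -102.8  218.7] yaw_y 39.41 tilt z [ 1.e-04 -1.e-04 -1.e+00] open 93.0 F [-1.  -0.2  1.3] g 0.0
units [-1.012 -1.078  2.968] wz units -0.04
(array([ 447.8, -156.1]), array([51.2, 10. ]), -52.8, 18, np.float64(39.2))
top (array([603.4, 160.5]), array([171.9,  88.9]), -79.8, 1177, np.float64(25.4))
obl (array([595.7, 204.3]), array([89.3, 82.3]), 10.8, 529, np.float64(25.4))
rnd (array([609.1, 115. ]), array([81.3, 80. ]), 11.0, 632, np.float64(25.5))
scene (array([602.6, 160.4]), array([168.3,  84.6]), -78.8, 2135, np.float64(23.5))
obl (array([594.2, 203.6]), array([84.5, 80. ]), 11.4, 1018, np.float64(23.5))
rnd (array([610.8, 117.2]), array([84. , 80.4]), 11.2, 1117, np.float64(23.5))
```

Emit:
apply_moves(steps=[[[-0.5,-0.54,0.6,0,0,0],[-0.5,-0.54,0.6,0,0,0],[0,0,0.8,0,0,0],[0,0,0.8,0,0,0],[0,0,0.7,0,0,0],[0,0,0.6,0,0,0],[0,0,0.5,0,0,0],[0,0,0.4,0,0,0],[0,0,0.1,0,0,0],[0,0,0,0,0,0],[0,0,0,0,0,0]]])

```text
time_s: 4.73
tool_pos: [0.4453, -0.1613, 0.0153]
tool_rot: [0.428, 0.904, -0.0, 0.0]
ft_force: [0.7, -0.6, 0.3]
opening: 0.0933
gripper_force: 0.0
```

Emit:
apply_moves(steps=[[[0,0,0,0,0,0],[0,0,0,0,0,0],[0,0,0,0,0,0],[0,0,0,0,0,0],[0,0,0,0,0,0],[0,0,0,0,0,0],[0,0,0,0,0,0],[0,0,0,0,0,0],[0,0,0,0,0,0],[0,0,0,0,0,0],[0,0,0,0,0,0],[0,0,0,0,0,0]]], gripper=1)

```text
time_s: 5.73
tool_pos: [0.4449, -0.1611, 0.0146]
tool_rot: [0.429, 0.904, 0.0, -0.0]
ft_force: [0.6, 0.5, -0.4]
opening: 0.0381
gripper_force: 30.0
```

Emit:
apply_moves(steps=[[[0,0,-0.6,0,0,0],[0,0,-1,0,0,0],[0,0,-1,0,0,-1],[0,0,-1,0,0,-1],[0,0,-1,0,0,-1],[0,0,0,0,0,-1],[0,0,0,0,0,-1],[0,0,0,0,0,-1],[0,0,0,0,0,-1],[0,0,0,0,0,-1],[0,0,0,0,0,-1],[0,0,0,0,0,-1],[0,0,0,0,0,-1],[0,0,0,0,0,-1],[0,0,0,0,0,-0.25],[0,0,0,0,0,0],[0,0,0,0,0,0]]])

```text
time_s: 7.15
tool_pos: [0.4449, -0.1611, 0.1985]
tool_rot: [-0.09, 0.996, 0.0, -0.0]
ft_force: [-0.1, -0.1, -1.3]
opening: 0.0377
gripper_force: 30.0
```

```bash
python3 -c "
from h import *
go((.5945,.2035,.2),100.7)"
```

```text
t 7.15 tcp [ 444.9 -161.1  198.5] yaw_y 100.36 tilt z [-2.e-04  1.e-04 -1.e+00] open 37.7 F [-0.1 -0.1 -1.3] g 30.0
units [-5.318  8.293 -0.037] wz units -0.07
```

Emit:
apply_moves(steps=[[[-0.48,0.755,0,0,0,-0.07],[-0.48,0.755,0,0,0,0],[-0.48,0.755,0,0,0,0],[-0.48,0.755,0,0,0,0],[-0.48,0.755,0,0,0,0],[-0.48,0.755,0,0,0,0],[-0.48,0.755,0,0,0,0],[-0.48,0.755,0,0,0,0],[-0.48,0.755,0,0,0,0],[-0.48,0.755,0,0,0,0],[-0.5,0.745,0,0,0,0],[0,0,0.8,0,0,0],[0,0,0.8,0,0,0],[0,0,0.8,0,0,0],[0,0,0.8,0,0,0],[0,0,0.1,0,0,0],[0,0,0,0,0,0],[0,0,0,0,0,0]]])

```text
time_s: 8.65
tool_pos: [0.5915, 0.2047, 0.068]
tool_rot: [-0.094, 0.996, 0.0, 0.0]
ft_force: [-0.1, -0.5, -0.1]
opening: 0.0375
gripper_force: 30.0
```

Run:
```python
from h import *
go((.5945,.2035,.05),100.7)
c=capture("scene"); W=cloud(c); save("place1",cv2.resize(c["color"][220:350,330:480],(750,650)[:2])[:600])
p=bot.get_obs()["tool_pos"]
# tablet visible: points around, z .05-.1, white
m=near(W,p[:2],.05,.056,.105)&(c["color"].min(-1)>110)
q=W[m]; print(m.sum(),np.round(np.percentile(q,[2,50,98],axis=0)*1000,1))
th=np.radians(10.6); d=q[:,:2]-np.array([.5945,.2035]); X=d@[np.cos(th),np.sin(th)]; Y=d@[-np.sin(th),np.cos(th)]
print(np.round(np.percentile(X,[1,5,50,95,99])*1000,1),np.round(np.percentile(Y,[1,5,50,95,99])*1000,1))
```

```text
t 8.65 tcp [591.5 204.7  68. ] yaw_y 100.8 tilt z [ 8.e-04  2.e-04 -1.e+00] open 37.5 F [-0.1 -0.5 -0.1] g 30.0
units [-0.067 -0.044  0.45 ] wz units 0.02
596 [[564.  185.9  88.5]
 [593.7 205.6  90.9]
 [620.8 225.   93.3]]
[-31.1 -28.2  -0.4  24.8  26.8] [-15.9 -14.5   2.3  18.7  20.3]
```

View pics/place1.png

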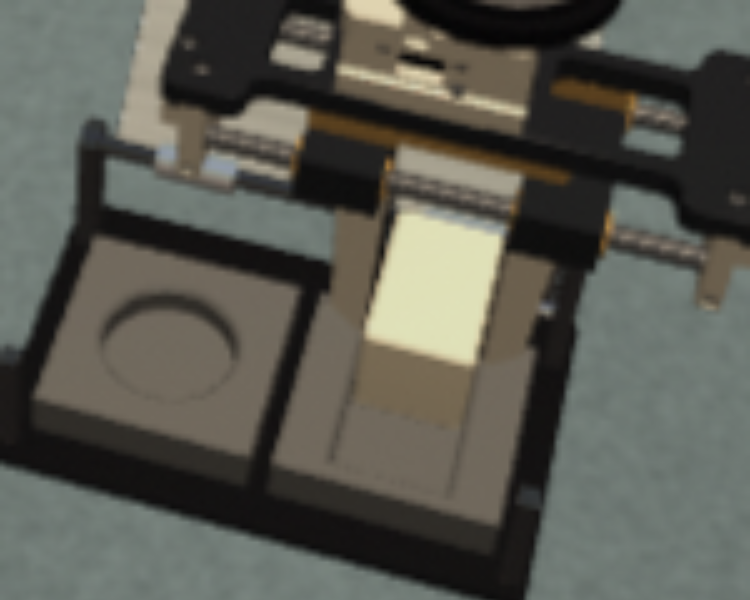

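The tablet hangs square over the left pocket. Its top front corners are at crop (363,340) and (476,365), and the pocket's front corners at (333,462) and (450,493). I'll intersect these rays with their known heights to get the offset.

```bash
cat >> h.py <<'E'
def ray(c,uv,z):
    K=np.array(c["camera_matrix"]); d=R.from_quat(c["rotation"]).apply([(uv[0]-K[0,2])/K[0,0],(uv[1]-K[1,2])/K[1,1],1]); e=np.array(c["eye"])
    return (e+d*(z-e[2])/d[2])[:2]
def loc(p,o=(.5945,.2035),a=10.6):
    t=np.radians(a); d=np.array(p)-o; return np.round(np.array([d@[np.cos(t),np.sin(t)],d@[-np.sin(t),np.cos(t)]])*1000,1)
E
python3 - <<'E'
from h import *
c=capture("scene")
f=lambda u,v:(330+u/5-.4,220+v/5-.4)
for n,u,v,z in(("pocketFL",333,462,.024),("pocketFR",450,493,.024),("tabtopFL",363,340,.0914),("tabtopFR",476,365,.0914),("tabbotFL",357,400,.0534),("tabbotFR",467,425,.0534),("blkFL",274,465,.024),("blkFR",492,527,.024),("blkBL",320,265,.024),("rndFL",33,402,.024),("rndFR",247,457,.024),("rndBL",92,234,.024),("rndBR",302,287,.024),("circL",101,340,.024),("circR",237,350,.024)):
    print(n,loc(ray(c,f(u,v),z)))
# edge strength profiles along pocket: front edge & sides, rectified top-plane view
K=np.array(c["camera_matrix"]); Ri=R.from_quat(c["rotation"]).inv(); t=np.radians(10.6)
X,Y=np.meshgrid(np.arange(-45,46,.25)/1000,np.arange(-140,50,.25)/1000,indexing="ij")
P=np.stack([.5945+X*np.cos(t)-Y*np.sin(t),.2035+X*np.sin(t)+Y*np.cos(t),np.full_like(X,.024)],-1)-np.array(c["eye"])
q=Ri.apply(P.reshape(-1,3)); u=(K[0,0]*q[:,0]/q[:,2]+K[0,2]).reshape(X.shape); v=(K[1,1]*q[:,1]/q[:,2]+K[1,2]).reshape(X.shape)
im=cv2.remap(c["color"],u.astype(np.float32),v.astype(np.float32),cv2.INTER_CUBIC)
im=im[::-1] # up = +X
cv2.imwrite("pics/rect1.png",cv2.convertScaleAbs(im[...,::-1],alpha=1.6))
E
```

```text
pocketFL [ 31.4 -18.6]
pocketFR [30.5 22.6]
tabtopFL [ 28.7 -15.7]
tabtopFR [26.5 21.7]
tabbotFL [ 24.7 -14.6]
tabbotFR [22.5 23. ]
blkFL [ 39.5 -37.8]
blkFR [39.3 38.8]
blkBL [-53.8 -43.1]
rndFL [  41.9 -126.1]
rndFR [ 39.4 -47.6]
rndBL [ -39.9 -129. ]
rndBR [-41.3 -47. ]
circL [   7.3 -111. ]
circR [ -4.8 -62.7]
```

View pics/rect1.png

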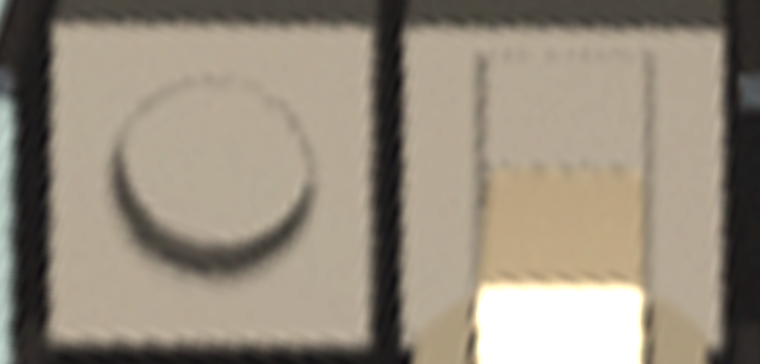

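The rectified view (0.25 mm/px) puts the round nest block at px 50–373 and the oblong one at 404–724, with the oblong pocket's sides at 481 and 649. The tablet needs about 1.4 mm in +X, 1.2 mm in -Y and 0.4° of turn. I'll correct that, go lower and check for tilt.

Emit:
apply_moves(steps=[[[-0.035,-0.03,0.2,0,0,-0.08],[0,0,0.2,0,0,0],[0,0,0.2,0,0,0],[0,0,0,0,0,0],[0,0,0,0,0,0],[0,0,0,0,0,0]]])

```text
time_s: 9.25
tool_pos: [0.5923, 0.2036, 0.0424]
tool_rot: [-0.098, 0.995, -0.0, -0.0]
ft_force: [0.4, 0.3, -0.3]
opening: 0.0379
gripper_force: 30.0
```

```bash
cat >> h.py <<'E'
def rectify(c,z,name,xr=(-45,46),yr=(-140,50),s=.25):
    K=np.array(c["camera_matrix"]); Ri=R.from_quat(c["rotation"]).inv(); t=np.radians(10.6)
    X,Y=np.meshgrid(np.arange(*xr,s)/1000,np.arange(*yr,s)/1000,indexing="ij")
    P=np.stack([.5945+X*np.cos(t)-Y*np.sin(t),.2035+X*np.sin(t)+Y*np.cos(t),np.full_like(X,z)],-1)-np.array(c["eye"])
    q=Ri.apply(P.reshape(-1,3)); u=(K[0,0]*q[:,0]/q[:,2]+K[0,2]).reshape(X.shape); v=(K[1,1]*q[:,1]/q[:,2]+K[1,2]).reshape(X.shape)
    return cv2.convertScaleAbs(cv2.remap(c["color"],u.astype(np.float32),v.astype(np.float32),cv2.INTER_CUBIC)[::-1],alpha=1.5)
def plane(W,m):
    q=W[m]; A=np.c_[q[:,:2]-q[:,:2].mean(0),np.ones(len(q))]; s=np.linalg.lstsq(A,q[:,2],rcond=None)[0]; return np.round(s,4),len(q)
E
python3 - <<'E'
from h import *
go((.5945,.2035,.0266),101)
c=capture("scene"); W=cloud(c); o=bot.get_obs(); p=o["tool_pos"]; zt=p[2]-.0146+.038
m=near(W,p[:2],.04,zt-.006,zt+.006)&(c["color"].min(-1)>150)
print(plane(W,m)); print("flat ref",plane(W,near(W,(.61,.116),.06,.0215,.026)))
a=rectify(c,.024,"",yr=(-45,50)); b=rectify(c,zt,"",yr=(-45,50)); save("rect2",np.hstack([a,b]))
E
```

```text
t 9.25 tcp [592.3 203.6  42.4] yaw_y 101.25 tilt z [-5.e-04 -2.e-04 -1.e+00] open 37.9 F [ 0.4  0.3 -0.3] g 30.0
units [-0.055 -0.014  0.395] wz units 0.05
(array([ 0.0058, -0.0002,  0.0656]), 545)
flat ref (array([-0.0001,  0.0024,  0.0236]), 1132)
```

View pics/rect2.png

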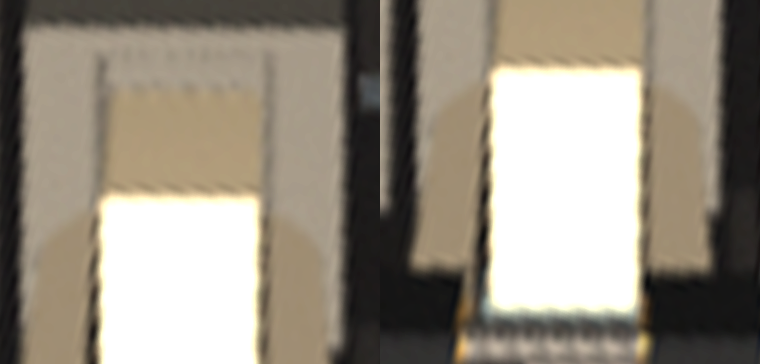

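The tablet is level, with its side edges at px 108 and 261 inside the pocket's lines at 102 and 270. The fit is within about 1 mm, so I'll lower it.

Emit:
apply_moves(steps=[[[-0.012,0,0.1,0,0,0],[0,0,0.1,0,0,0],[0,0,0.1,0,0,0],[0,0,0.09,0,0,0],[0,0,0,0,0,0],[0,0,0,0,0,0],[0,0,0,0,0,0]]])

```text
time_s: 9.88
tool_pos: [0.5928, 0.2037, 0.0267]
tool_rot: [-0.098, 0.995, -0.0, -0.0]
ft_force: [0.1, 0.9, -0.1]
opening: 0.0379
gripper_force: 30.0
```

Emit:
apply_moves(steps=[[[0,0,0,0,0,0],[0,0,0,0,0,0],[0,0,0,0,0,0],[0,0,0,0,0,0],[0,0,0,0,0,0],[0,0,0,0,0,0],[0,0,-0.5,0,0,0],[0,0,-1,0,0,0],[0,0,-1,0,0,0],[0,0,-1,0,0,0],[0,0,-0.8,0,0,0]]], gripper=0.25)

```text
time_s: 10.8
tool_pos: [0.5935, 0.2039, 0.2027]
tool_rot: [-0.098, 0.995, 0.0, 0.001]
ft_force: [0.5, 0.4, 0.4]
opening: 0.0696
gripper_force: 0.0
```

Run:
```python
from h import *
go((.629,-.160,.2),100.7)
for n in("scene","top"):
    c=capture(n); W=cloud(c)
    m=near(W,(.594,.203),.045,.044,.056)&(c["color"].min(-1)>110); print(n,rect(W,m) if m.sum()>5 else m.sum(),plane(W,m) if m.sum()>5 else "")
    m=near(W,(.628,-.161),.035,.033,.044); print("rnd",circ(W,m) if m.sum() else 0)
```

```text
t 10.8 tcp [593.5 203.9 202.7] yaw_y 101.26 tilt z [ 2.7e-03  6.0e-04 -1.0e+00] open 69.6 F [0.5 0.4 0.4] g 0.0
units [ 0.906 -9.096  0.064] wz units 0.11
scene (array([592.9, 204.2]), array([59.3, 37.2]), 11.5, 577, np.float64(49.6)) (array([ 0.0029, -0.0032,  0.0495]), 577)
rnd (array([ 630.5, -159. ]), 46.7, np.int64(312))
top (array([590.3, 201.9]), array([60. , 37.1]), 11.1, 380, np.float64(51.7)) (array([ 0.0015, -0.0106,  0.0517]), 380)
rnd (array([ 627.7, -161.9]), 46.8, np.int64(281))
```

The oblong tablet is seated: its top is at 50 mm and level. Now the round one.

Emit:
apply_moves(steps=[[[0.09,-0.91,0,0,0,0],[0.09,-0.91,0,0,0,0],[0.09,-0.91,0,0,0,0],[0.09,-0.91,0,0,0,0],[0.09,-0.91,0,0,0,0],[0.09,-0.91,0,0,0,0],[0.09,-0.91,0,0,0,0],[0.09,-0.91,0,0,0,0],[0.09,-0.91,0,0,0,0],[0.09,-0.91,0,0,0,0],[0,0,0.9,0,0,0],[0,0,0.9,0,0,0],[0,0,0.9,0,0,0],[0,0,0.6,0,0,0],[0,0,0,0,0,0],[0,0,0,0,0,0]]])

```text
time_s: 12.23
tool_pos: [0.6269, -0.1597, 0.0649]
tool_rot: [-0.098, 0.995, 0.001, -0.002]
ft_force: [0.6, 0.6, 0.4]
opening: 0.0693
gripper_force: 0.0
```

```bash
python3 -c "
from h import *
go((.629,-.1605,.015),101)"
```

```text
t 12.23 tcp [ 626.9 -159.7   64.9] yaw_y 101.25 tilt z [-0.0045  0.0015 -1.    ] open 69.3 F [0.6 0.6 0.4] g 0.0
units [-0.053 -0.034  1.246] wz units 0.05
```

Emit:
apply_moves(steps=[[[-0.05,-0.03,0.4,0,0,0],[0,0,0.4,0,0,0],[0,0,0.3,0,0,0],[0,0,0.14,0,0,0],[0,0,0,0,0,0],[0,0,0,0,0,0]]])

```text
time_s: 12.73
tool_pos: [0.6314, -0.1611, 0.0184]
tool_rot: [-0.098, 0.995, -0.0, 0.0]
ft_force: [-0.1, 0.2, 0.3]
opening: 0.0698
gripper_force: 0.0
```

Emit:
apply_moves(steps=[[[0,0,0,0,0,0],[0,0,0,0,0,0],[0,0,0,0,0,0],[0,0,0,0,0,0],[0,0,0,0,0,0],[0,0,0,0,0,0],[0,0,0,0,0,0],[0,0,0,0,0,0],[0,0,0,0,0,0]]], gripper=1)

```text
time_s: 13.48
tool_pos: [0.6312, -0.1611, 0.018]
tool_rot: [-0.098, 0.995, -0.0, 0.0]
ft_force: [-0.2, 1.5, 4.3]
opening: 0.0454
gripper_force: 30.0
```

```bash
python3 -c "
from h import *
go((.609,.116,.2),101)"
```

```text
t 13.48 tcp [ 631.2 -161.1   18. ] yaw_y 101.25 tilt z [ 7.e-04 -2.e-04 -1.e+00] open 45.4 F [-0.2  1.5  4.3] g 30.0
units [-0.81   6.901 -4.551] wz units 0.05
```

The grip is 3 mm higher than I intended, so I'll regrip lower and then lift and carry.

Emit:
apply_moves(steps=[[[0,0,0,0,0,0],[0,0,0,0,0,0],[0,0,0,0,0,0],[0,0,0,0,0,0],[0.03,0,0.08,0,0,0],[0,0,0,0,0,0],[0,0,0,0,0,0]]], gripper=0.3)

```text
time_s: 14.07
tool_pos: [0.6292, -0.1612, 0.0137]
tool_rot: [-0.098, 0.995, 0.0, -0.0]
ft_force: [0.0, -0.5, 0.1]
opening: 0.065
gripper_force: 0.0
```

Emit:
apply_moves(steps=[[[0,0,0,0,0,0],[0,0,0,0,0,0],[0,0,0,0,0,0],[0,0,0,0,0,0],[0,0,0,0,0,0],[0,0,0,0,0,0],[0,0,0,0,0,0],[0,0,0,0,0,0]]], gripper=1)

```text
time_s: 14.73
tool_pos: [0.6298, -0.1613, 0.0143]
tool_rot: [-0.098, 0.995, -0.0, 0.0]
ft_force: [-0.1, -0.9, 0.1]
opening: 0.0456
gripper_force: 30.0
```

Emit:
apply_moves(steps=[[[0,0,-0.6,0,0,0],[0,0,-1,0,0,0],[0,0,-1,0,0,0],[0,0,-1,0,0,0],[0,0,-1,0,0,0],[-0.08,0.69,0,0,0,0],[-0.08,0.69,0,0,0,0],[-0.08,0.69,0,0,0,0],[-0.08,0.69,0,0,0,0],[-0.08,0.69,0,0,0,0],[-0.08,0.69,0,0,0,0],[-0.08,0.69,0,0,0,0],[-0.08,0.69,0,0,0,0],[-0.08,0.69,0,0,0,0],[-0.08,0.69,0,0,0,0],[0,0,0,0,0,0],[0,0,0,0,0,0],[0,0,0,0,0,0]]])

```text
time_s: 16.23
tool_pos: [0.6071, 0.1153, 0.1981]
tool_rot: [-0.098, 0.995, -0.0, -0.0]
ft_force: [0.9, -0.5, -0.3]
opening: 0.045
gripper_force: 30.0
```

```bash
python3 -c "
from h import *
go((.609,.116,.07),101)"
```

```text
t 16.23 tcp [607.1 115.3 198.1] yaw_y 101.29 tilt z [-2.e-04 -5.e-04 -1.e+00] open 45.0 F [ 0.9 -0.5 -0.3] g 30.0
units [-0.05   0.009  3.202] wz units 0.06
```

Emit:
apply_moves(steps=[[[-0.077,0.04,0.9,0,0,0],[0,0,0.9,0,0,0],[0,0,0.8,0,0,0],[0,0,0.6,0,0,0],[0,0,0.4,0,0,0],[0,0,0.2,0,0,0],[0,0,0,0,0,0],[0,0,0,0,0,0],[0,0,0,0,0,0]]])

```text
time_s: 16.98
tool_pos: [0.6114, 0.1175, 0.0482]
tool_rot: [-0.098, 0.995, -0.0, 0.001]
ft_force: [0.8, -0.0, -0.5]
opening: 0.0455
gripper_force: 30.0
```

Run:
```python
from h import *
go((.6098,.1175,.0263),101)
c=capture("scene"); W=cloud(c); o=bot.get_obs(); p=o["tool_pos"]; zt=p[2]-.0143+.038
m=near(W,p[:2],.035,zt-.006,zt+.006)&(c["color"].min(-1)>150)
print(plane(W,m),circ(W,m),"target 609.8,117.5", np.round(W[m].mean(0)*1000,1))
a=rectify(c,.024,"",yr=(-135,-45)); b=rectify(c,zt,"",yr=(-135,-45)); save("rect3",np.hstack([a,b]))
```

```text
t 16.98 tcp [611.4 117.5  48.2] yaw_y 101.22 tilt z [ 2.8e-03  2.0e-04 -1.0e+00] open 45.5 F [ 0.8 -0.  -0.5] g 30.0
units [0.04  0.008 0.547] wz units 0.04
(array([0.0129, 0.0067, 0.0715]), 362) (array([610.6, 118.2]), 45.0, np.int64(362)) target 609.8,117.5 [611.6 118.2  71.5]
```

View pics/rect3.png

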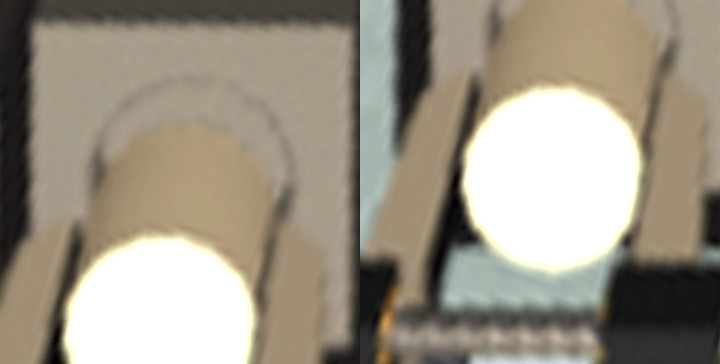

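The disc's top is centred at rectified (192,179) and the nest at about (193–196,184). That calls for about -1.1 mm in X and +0.3 mm in Y, then I'll lower it.

Emit:
apply_moves(steps=[[[0.026,0.008,0.1,0,0,0],[0,0,0.1,0,0,0],[0,0,0.1,0,0,0],[0,0,0.1,0,0,0],[0,0,0.1,0,0,0],[0,0,0,0,0,0],[0,0,0,0,0,0],[0,0,0,0,0,0]]])

```text
time_s: 17.7
tool_pos: [0.6092, 0.1178, 0.026]
tool_rot: [-0.098, 0.995, -0.0, 0.0]
ft_force: [4.2, -0.7, -2.5]
opening: 0.0457
gripper_force: 30.0
```

Emit:
apply_moves(steps=[[[0,0,0,0,0,0],[0,0,0,0,0,0],[0,0,0,0,0,0],[0,0,0,0,0,0],[0,0,0,0,0,0],[0,0,0,0,0,0],[0,0,-0.5,0,0,0],[0,0,-1,0,0,0],[0,0,-1,0,0,0],[0,0,-1,0,0,0],[0,0,-0.9,0,0,0],[0,0,0,0,0,0],[0,0,0,0,0,0]]], gripper=0.3)

```text
time_s: 18.78
tool_pos: [0.6109, 0.1182, 0.2062]
tool_rot: [-0.098, 0.995, 0.0, 0.003]
ft_force: [0.1, 1.3, -1.2]
opening: 0.0649
gripper_force: 0.0
```

Run:
```python
from h import *
go((.43,.127,.25),101)
for n in("scene","top"):
    c=capture(n); W=cloud(c)
    m=near(W,(.61,.1175),.035,.044,.056)&(c["color"].min(-1)>110); print(n,circ(W,m) if m.sum() else 0,plane(W,m) if m.sum()>5 else "")
    m=near(W,(.594,.203),.045,.044,.056)&(c["color"].min(-1)>110); print(n,rect(W,m) if m.sum() else 0,plane(W,m) if m.sum()>5 else "")
    if n=="top": m=near(W,(.485,.141),.11,.126,.145); print("edge",rect(W,m),np.round(np.median(W[m],0),3))
```

```text
t 18.78 tcp [610.9 118.2 206.2] yaw_y 101.26 tilt z [ 6.8e-03  8.0e-04 -1.0e+00] open 64.9 F [ 0.1  1.3 -1.2] g 0.0
units [ 4.386  1.097 -1.125] wz units 0.05
scene (array([609.8, 118.2]), 45.8, np.int64(384)) (array([ 0.0027, -0.0022,  0.0496]), 384)
scene (array([592.8, 204.2]), array([61.3, 37.3]), 11.5, 578, np.float64(49.7)) (array([ 0.0057, -0.0022,  0.0497]), 578)
top (array([607.8, 111.2]), 44.8, np.int64(124)) (array([0.0014, 0.0046, 0.0516]), 124)
top (array([591.1, 201.4]), array([60. , 38.2]), 9.7, 383, np.float64(51.7)) (array([ 0.0014, -0.0094,  0.0515]), 383)
edge (array([500.7,  74.4]), array([37.9, 14.9]), -77.5, 97, np.float64(138.1)) [0.499 0.074 0.138]
```

Both tablets are seated, tops at 50 mm and level. Now I'll shut the fingers, go over behind the flap and down.

Emit:
apply_moves(steps=[[[0.7,0.18,0,0,0,0],[0.7,0.18,0,0,0,0],[0.7,0.18,0,0,0,0],[0.7,0.18,0,0,0,0],[0.7,0.18,0,0,0,0],[0.6,0.18,0,0,0,0],[0,0,0,0,0,0],[0,0,0,0,0,0],[0,0,0.8,0,0,0],[0,0,0.8,0,0,0],[0,0,0.7,0,0,0],[0,0,0.1,0,0,0],[0,0,0,0,0,0],[0,0,0,0,0,0]]], gripper=1)

```text
time_s: 20.05
tool_pos: [0.4401, 0.1282, 0.1068]
tool_rot: [-0.098, 0.995, -0.0, -0.0]
ft_force: [0.2, 0.3, 0.4]
opening: 0.0006
gripper_force: 0.0
```

Run:
```python
from h import *
go((.5623,.1528,.11),101)
c=capture("top"); W=cloud(c); m=near(W,(.485,.138),.11,.126,.145); print("edge",rect(W,m))
```

```text
t 20.05 tcp [440.1 128.2 106.8] yaw_y 101.24 tilt z [-5.e-04 -1.e-04 -1.e+00] open 0.6 F [0.2 0.3 0.4] g 0.0
units [-3.116  0.007 -0.082] wz units 0.05
edge (array([498.8,  88.6]), array([44. , 14.3]), -79.3, 73, np.float64(137.5))
```

Emit:
apply_moves(steps=[[[-0.25,0,0,0,0,0],[-0.25,0,0,0,0,0],[-0.25,0,0,0,0,0],[-0.25,0,0,0,0,0],[-0.25,0,0,0,0,0],[-0.25,0,0,0,0,0],[-0.25,0,0,0,0,0],[-0.25,0,0,0,0,0],[-0.25,0,0,0,0,0],[-0.25,0,0,0,0,0],[-0.25,0,0,0,0,0],[-0.25,0,0,0,0,0],[-0.1,0,0,0,0,0],[0,0,0,0,0,0],[0,0,0,0,0,0],[0,0,0,0,0,0]]])

```text
time_s: 21.43
tool_pos: [0.5611, 0.1525, 0.1068]
tool_rot: [-0.098, 0.995, 0.0, 0.0]
ft_force: [0.7, -0.4, -0.2]
opening: 0.0008
gripper_force: 0.0
```

Emit:
apply_moves(steps=[[[0.3,0,0,0,0,0],[0.6,0,-0.3,0,0,0],[0.8,0,-0.4,0,0,0],[0.8,0,-0.4,0,0,0],[0.8,0,-0.4,0,0,0],[0,0,0,0,0,0],[0,0,0,0,0,0],[0,0,0,0,0,0]]])

```text
time_s: 22.1
tool_pos: [0.432, 0.1268, 0.1665]
tool_rot: [-0.098, 0.995, 0.0, 0.001]
ft_force: [0.1, -0.1, -0.1]
opening: 0.0006
gripper_force: 0.0
```

Run:
```python
from h import *
go((.44,.128,.2))
c=capture("scene"); W=cloud(c); m=near(W,(.60,.16),.05,.04,.12); print(plane(W,m))
save("end",cv2.resize(c["color"][100:350,200:500],(720,600)))
for q in ("large_center","weight_center","screwdriver_grip"):
    d=finder.landmark_of("scene",q); print(q,[(np.round(x["xy"]),round(x["confidence"],2)) for x in d[:2]])
```

```text
t 22.1 tcp [432.  126.8 166.5] yaw_y 101.25 tilt z [ 1.6e-03  3.0e-04 -1.0e+00] open 0.6 F [ 0.1 -0.1 -0.1] g 0.0
units [-0.202 -0.01  -0.836] wz units None
(array([0.0048, 0.0016, 0.0592]), 1992)
large_center [(array([195., 176.]), 0.79), (array([411., 299.]), 0.39)]
weight_center [(array([329., 206.]), 0.73)]
screwdriver_grip [(array([267., 285.]), 0.95), (array([382., 299.]), 0.68)]
```

View pics/end.png

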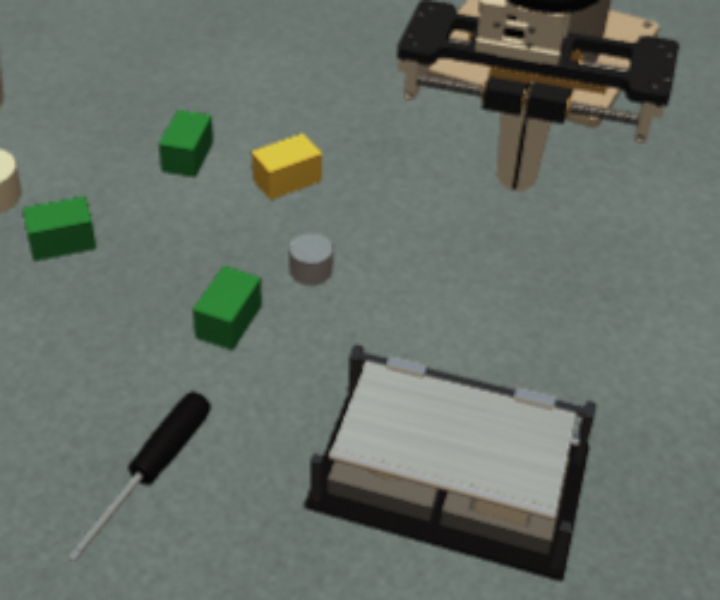

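The flap lies flat at about 59 mm over both nests (crop around (455,435)). The slug, screwdriver and large tablet haven't moved, and the gripper is clear.

```bash
python3 -c "
from h import *
print(bot.finish_job())"
```

```text
the job is handed in; nothing more can be done
None
```

I put both tablets down in their own nests, sprang the flap shut over them with the gripper clear, and handed the job in at about 22 s; the hand-in call returned no verdict.

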